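# Hang a parts bin on a louvered stand

### The job

Pick up the lipped bin of bearings by its carrying grip, keep it level, and hook its back lip over the middle of the rail on the louvered stand, lowering it until the lip has fully caught. Then slide it along the rail, lip still caught, until its side is lightly pressed against the rubber pad of the stand's end plate, and let go so that it hangs there touching the pad. Touch the stand gently all along (light contact only, never as much as 30 N) and leave the tray, the roller and the wrench where they are.

Things in the scene. Friction and masses are not known exactly. Their poses are not given: they have to be found in the camera images.
- bin_center (a point): Centre of the lipped bin, half-way up (65 mm above its underside, 65 below its grip's top). Open grey plastic bin holding bearings, 110 deep (x) x 110 wide (y) mm, rim 25 mm above this point, walls 4 mm, 0.2 to 0.42 kg. Its x axis points out of its back, z up.
- bin_grip (a point): Middle of the bin's carrying grip, 47 mm straight above bin_center, same axes: a straight bar along x, 80 long, 14 thick (y), 36 mm tall (18 up, 18 down), its foot 4 mm above the rim.
- bin_lip (a point): On the bin's back, 61 mm behind (+x) and 21 mm above bin_center, same axes: middle of the roof of the channel under the back flange (80 mm wide), which meets the rail's top when the lip has caught. The channel is open below, 12 mm wide in x (6 each way): from the back wall to the 4 mm thick downturned lip, whose foot is 20 mm below this point and whose outer face is 10 mm behind it.
- rail_mid (a point): Middle of the rail's front top edge as drawn, 150 mm above the table, stand's axes. Rail: upright steel strip 5 mm thick (x 0 to 5), 208 mm long (y -113 to 95), 22 mm clear behind it, then a panel 25 mm taller. Height and y are true, but panel, rail and rest rod are clamped firmly at an in/out setting this pose does NOT show: up to 20 mm nearer or farther along x. Find the front by touch or sight.
- rest_rod (a point): Front of the rest rod as drawn: a 16 mm rubber-sleeved rod along y, giving 3 N per mm, 78 mm below the rail's top, its front 3.5 mm farther forward (-x) than the rail's; it moves in and out with the rail. The hung bin's back wall leans on it. Rail and rod leave the bin 3.5 mm of play in x; it goes down best with bin_lip 0.8 mm behind (+x) the rail's true front.
- stand: Fixed louvered stand, origin on the table straight below rail_mid. Axes: the stand's front faces -x (the bin hangs there, its back pointing to +x), y along the rail, z up. Base plate 130 (x) x 270 (y) x 10 mm.
- end_pad (a point): Face of the black rubber pad on the stand's end plate as drawn, 115 mm from rail_mid along +y, 40 mm below its height, stand's axes; 110 (x) x 60 mm. The plate is clamped along y at a setting this pose does NOT show: up to 12 mm nearer or farther. With the bin's side (55 mm from its mid-plane) on it, bin_lip is 48 to 72 mm from rail_mid along y. Plate's top 170 mm above the table.
- bumper (a joint): How far the rubber end pad is pressed in, in m: 0 when free, at most 0.006; soft (0.2 N per mm), then firm. Friction on the rail holds the hung bin against it.
- tray_center (a point): Bystander: centre of a plain open tray 120 x 90 x 40 mm, with neither lip nor grip.
- roller_center (a point): Bystander: centre of a steel roller ring standing on end, 60 mm across, 30 mm high.
- wrench: Bystander: a 150 mm wrench lying flat.
Mind the look-alikes: they are no part of the job. Of the things that look like the part that bears bin_center, the smallest one is meant.

How it is judged:
On the way, in this order (a step that is already met when the one before it is completed fails the run):
1. the bin is lifted clear of the table (height (world z) of bin_center above 0.115 m), for 0.1 s.
2. the lip has caught on the rail's middle, well short of the end pad (z of bin_lip in the frame of rail_mid between -0.005 and 0.005 m and x of bin_lip in the frame of rail_mid between -0.024 and 0.026 m and y of bin_lip in the frame of rail_mid between -0.05 and 0.03 m), for 0.2 s.
3. still caught, the bin slides along towards the end pad (z of bin_lip in the frame of rail_mid between -0.005 and 0.005 m and x of bin_lip in the frame of rail_mid between -0.024 and 0.026 m and y of bin_lip in the frame of rail_mid between 0.033 and 0.047 m), for 0.02 s.
At the end, for the whole second after the job is handed in: The bin hangs at rest by its lip, let go: the flange's underside within 5 mm of the rail's top height, bin upright and square to the stand within 0.14 rad, its side touching the end pad (pressed in by 0.3 mm or more); the robot touches nothing; the bystanders have not moved (z of bin_lip in the frame of rail_mid between -0.005 and 0.005 m and x of bin_lip in the frame of rail_mid between -0.024 and 0.026 m and value of joint bumper above 0.0003 m and contact force between each of the fingers, the arm and anything else below 0.1 N and angle between bin_center's own z axis and vertical below 0.14 rad and angle between the x axis of bin_center and the x axis of stand, either way round below 0.14 rad and linear speed of bin below 0.02 m/s).
It fails at once if the bin is pushed or dropped on the stand with more than 30 N (contact force between bin and stand above 30 N).
It fails at once if the robot pushes the stand with more than 30 N (contact force between any of the fingers, the arm and stand above 30 N).
It fails at once if the bin is tipped by more than 0.4 rad (angle between bin_center's own z axis and vertical above 0.4 rad).
It fails at once if the tray, roller or wrench is moved by more than 20 mm (distance of any of tray_center, roller_center, wrench from where it was at the start of the episode above 0.02 m).
It also fails if it takes over 58 s, if anything falls off the work surface, if the arm or the gripper's body presses on something with over 40 N, if the wrist force passes 120 N, or if a joint passes its speed limit or range.

### The arm

A 7-joint arm with a two-finger parallel gripper is mounted at the origin on the work surface. World frame = base frame: x ahead of the robot, y to its left, z up, the work surface at z = 0. Lengths are in m, angles in rad, forces in N, time in s.
With the tool pointing down it reaches from about 0.35 to 0.9 m from the base axis. Payload 19.9 kg.
Tool frame: the origin (TCP) lies midway between the tips of the shut fingers; the grasp point (between the pads) lies 19 mm behind it; z points along the fingers, y is the direction in which the jaws open and shut (so a half turn about z gives the same grasp; the last joint's range is limited). The gripper opens to 94 mm and grips with 3 to 60 N. Pads are 16 mm wide; open, the fingers measure 119 mm over their backs; the gripper's body (75 mm by 177 mm) begins 78 mm behind the grasp point.
Start: joints at [-1.278, 0.417, -0.01, 1.614, 0.005, 1.111, -0.053], TCP at [0.205, 0.59, 0.205] pointing down, gripper open.
Joint ranges: [-2.81, 2.81], [-0.39, 2.02], [-1.27, 1.25], [0.06, 2.57], [-1.19, 4.33], [0.19, 2], [-2.82, 2.82]. Speed limits (rad/s): [1.89, 1.89, 2.39, 2.39, 3.01, 3.01, 3.01].

### API

Orientations are given as a unit quaternion [w, x, y, z].
In Python, from plant import r gives the robot as it stands.
- The arm moves only by the tool arm_command, never from a script. Its argument "steps" is text: rows parted by semicolons, each of 7 numbers parted by spaces: the opening, from 0 (shut) to 1 (fully open), then the shift along the tool's x, y, z in mm, then the turn, a rotation vector about the tool's x, y, z in rad. In form: grip tx ty tz wx wy wz; .... A call has 1 to 12 rows; each row shifts and turns the commanded pose from where the row before left it, along the tool's axes as they then stand; what a row does not reach is not made up. A row lasts 1/8 s, in which the tool goes at most 62.5 mm and 10.7 degrees, less where a joint would pass 70% of its speed; a pose out of reach is approached as far as the arm can. A call is refused whole if a number of a shift passes 62.5 or a number of a turn 0.188, either way. A call with a gripper value outside its range is refused whole. The fingers move at their own pace and stop on an object; "force" is the grip in N (left out, the last holds). Time passes only in rows, so rows that do not move let the fingers close. It gives the time, the measured TCP pose, the force and the opening at its end, in the units of the state.
- r.read_state(): the state, without advancing time (a new reading comes with each control period).
- r.camera(name): name is "side" or "top" or "wrist"; returns the picture (400x640x3 uint8, red, green, blue); there is no depth.
- r.camera_info(name): a dict with "camera_matrix" (3x3 intrinsics, pixels), "extrinsics" (4x4, takes a point from camera to world coordinates); the wrist camera has in their place "T_tool_cam" (4x4, takes a point from camera to tool coordinates, whose origin is the TCP and whose axes are the flange's). Camera axes: x right, y down, z forward; pixel columns grow to the right and rows downward; lengths in m; the calibration is good to about 2 mm. A picture is of the moment at which its call begins: read the wrist's pose just before it. camera_info takes no time and is no camera call.
- r.close_job(): hands the job in, once; it reports no verdict.
Trained networks look in the newest picture that a camera, given by its name, has taken for a name from the list of things; names that differ only in an ending like _2 or _b are one class to them, and where a whole thing is asked for, a point or a joint stands for the part that bears it (a point fixed in the world has none). Each returns a list of dicts, best first, with "conf" (0 to 1); they miss things now and then, are a little off and sometimes report something else, mostly with a low value. They report only what shows in the picture. A call takes as long as a camera call. They do not tell look-alikes from the thing itself.
- r.recognise(camera, thing): "point" ([x, y, z] in m, in world coordinates, good to about 4 mm: the middle of the surface that is visible of it).
The state is a dict: "t": time; "joints": joint angles; "joint_vel": joint speeds; "effort": joint torques, N m; "position": TCP position; "eef_rot": TCP orientation; "force": force on the tool from outside, world axes, zero at the start; "torque": the same for the moment, N m; "grip_width": finger opening in m.
Only numpy, scipy, OpenCV 4.12 (cv2) and the standard library are available. Lean on these libraries where they do the work, as an engineer would, in place of code of your own. Each camera call takes 0.05 s, during which the arm holds its last target. There are 200 camera calls.

## Working session

There is one attempt and no reset: what is moved stays moved. The work goes in short steps, Python scripts to look and compute and a tool call to move; the robot and the scene stay as the last step left them, time stands still between calls to the robot, and variables do not carry over. Pictures are saved under pics/ and viewed, about 8 in all and at most 12, crops included, and the job is handed in when it is done.

Besides the shell and the picture viewer there is one more tool, called after ">>>" by a JSON object that holds its "api" and its "payload", one argument or row to a line. arm_command: Moves the arm, as the interface text tells. Its arguments: {"type":"object","properties":{"steps":{"type":"string"},"force":{"type":"number"}},"required":["steps"]}

```bash
ls; mkdir -p pics
python3 - <<'E'
from plant import r
import cv2,numpy as np
s=r.read_state();print(s['t'],s['position'],s['eef_rot'],s['force'],s['grip_width'])
for c in ['side','top']:
    im=r.camera(c);cv2.imwrite(f'pics/{c}0.png',im[:,:,::-1])
    i=r.camera_info(c);print(c,np.round(i['camera_matrix'],1).tolist(),np.round(i['extrinsics'],4).tolist())
    for th in ['bin_center','bin_grip','bin_lip','rail_mid','rest_rod','stand','end_pad','tray_center','roller_center','wrench']:
        try:print(th,[(np.round(d['point'],3).tolist(),round(d['conf'],2)) for d in r.recognise(c,th)][:5])
        except Exception as e:print(th,e)
print(np.round(r.camera_info('wrist')['T_tool_cam'],4).tolist(),r.camera_info('wrist')['camera_matrix'])
E
```

```text
pics
0.0 [0.2046617  0.59014857 0.20484613] [-5.38212719e-05  1.66128661e-01  9.86103908e-01 -5.89879173e-04] [ 1.21519722 -0.48080706 -0.48450704] 0.09386749741397658
side [[476.5, 0.0, 316.5], [0.0, 476.5, 201.0], [0.0, 0.0, 1.0]] [[-0.4696, 0.6897, -0.5512, 1.1889], [0.8828, 0.3586, -0.3034, 0.3511], [-0.0116, -0.6291, -0.7772, 0.9899], [0.0, 0.0, 0.0, 1.0]]
bin_center [([0.301, -0.238, 0.106], 0.93), ([0.487, -0.087, 0.076], 0.61), ([0.845, 0.222, 0.095], 0.57)]
bin_grip [([0.303, -0.242, 0.101], 0.82), ([0.484, -0.088, 0.076], 0.63), ([0.844, 0.218, 0.094], 0.57)]
bin_lip [([0.843, 0.222, 0.094], 0.94), ([0.299, -0.237, 0.103], 0.9), ([0.49, -0.084, 0.072], 0.66)]
rail_mid [([0.529, 0.296, 0.038], 0.61), ([0.48, -0.291, 0.011], 0.26)]
rest_rod [([0.526, 0.3, 0.041], 0.72), ([0.722, 0.017, 0.008], 0.18)]
stand [([0.525, 0.296, 0.042], 0.91), ([0.719, 0.021, 0.007], 0.69), ([0.484, -0.087, 0.075], 0.35)]
end_pad [([0.525, 0.299, 0.04], 0.81)]
tray_center [([0.485, -0.287, 0.008], 0.79)]
roller_center [([0.702, -0.192, 0.023], 0.88)]
wrench [([0.722, 0.021, 0.01], 0.9)]
top [[400.7
[... 459 characters left out ...]
ip [([0.471, -0.097, 0.063], 0.85), ([0.273, -0.257, 0.091], 0.66), ([0.822, 0.223, 0.094], 0.62), ([0.541, 0.297, 0.008], 0.61)]
rail_mid [([0.545, 0.296, 0.008], 0.61)]
rest_rod []
stand [([0.544, 0.306, 0.01], 0.86)]
end_pad [([0.543, 0.3, 0.012], 0.59), ([0.721, 0.02, 0.01], 0.16)]
tray_center [([0.487, -0.29, 0.006], 0.56)]
roller_center [([0.7, -0.194, 0.028], 0.86)]
wrench [([0.476, -0.092, 0.066], 0.72), ([0.72, 0.019, 0.009], 0.64)]
[[-0.001, -0.9592, -0.2828, 0.0828], [1.0, -0.001, -0.0002, 0.0012], [-0.0001, -0.2828, 0.9592, -0.1801], [0.0, 0.0, 0.0, 1.0]] [[352.47066615   0.         314.87870852]
 [  0.         352.47066615 198.99273552]
 [  0.           0.           1.        ]]
```

View pics/top0.png

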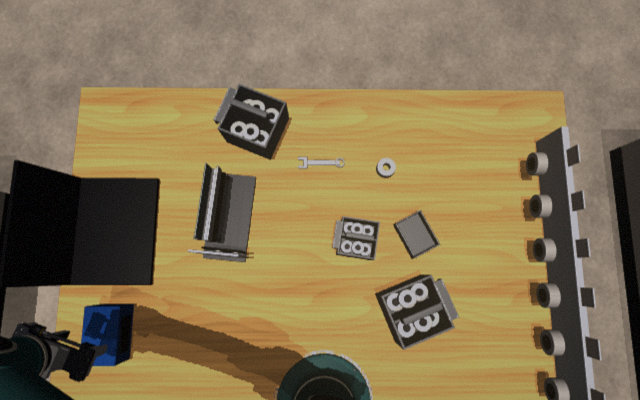

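View pics/side0.png

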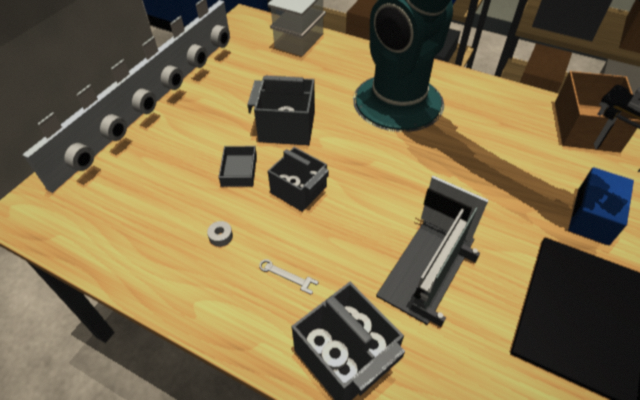

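The smallest bin is at about (0.475, -0.09), top pixel (357,240), with its back lip facing +y. The stand is at about (0.54, 0.3). Its panel is on the +y side and its end plate on the robot side, at about top pixel (220,255). Next I'll look at the stand with the wrist camera on the way.

```bash
cat > h.py <<'E'
from plant import r
import cv2,sys,numpy as np
from scipy.spatial.transform import Rotation as Ro
def pose():
    s=r.read_state();q=s['eef_rot'];return np.array(s['position']),Ro.from_quat([q[1],q[2],q[3],q[0]]),s
def down(deg): # tool x at azimuth deg, z down
    a=np.radians(deg);x=np.array([np.cos(a),np.sin(a),0]);z=np.array([0,0,-1.]);return Ro.from_matrix(np.c_[x,np.cross(z,x),z])
def plan(p1,R1,n,start=None):
    p,R,_=pose() 
    if start is not None:p,R=start
    w=(R.inv()*R1).as_rotvec()/n;d=(np.array(p1)-p)/n
    for i in range(n):
        Rc=R*Ro.from_rotvec(w*i);print(np.round(Rc.inv().apply(d)*1000,1),np.round(w,4))
def wcam():
    p,R,_=pose();im=r.camera('wrist');T=np.eye(4);T[:3,:3]=R.as_matrix();T[:3,3]=p
    i=r.camera_info('wrist');return im,T@np.array(i['T_tool_cam']),np.array(i['camera_matrix'])
def cam(c):
    i=r.camera_info(c);return np.array(i['extrinsics']),np.array(i['camera_matrix'])
def px2w(u,v,z,E,K): # pixel -> world at height z
    d=E[:3,:3]@np.linalg.inv(K)@[u,v,1];return E[:3,3]+d*(z-E[2,3])/d[2]
def w2px(P,E,K):
    c=E[:3,:3].T@(np.array(P)-E[:3,3]);c=K@c;return c[:2]/c[2]
E
python3 - <<'E'
from h import *
plan([.54,.36,.30],down(90),10)
E
```

```text
[-39.2 -10.8  -9.5] [-0.      0.      0.1237]
[-40.3  -5.9  -9.5] [-0.      0.      0.1237]
[-40.7  -0.9  -9.5] [-0.      0.      0.1237]
[-40.5   4.2  -9.5] [-0.      0.      0.1237]
[-39.6   9.1  -9.5] [-0.      0.      0.1237]
[-38.2  13.9  -9.5] [-0.      0.      0.1237]
[-36.2  18.6  -9.5] [-0.      0.      0.1237]
[-33.6  22.9  -9.5] [-0.      0.      0.1237]
[-30.6  26.9  -9.5] [-0.      0.      0.1237]
[-27.   30.4  -9.5] [-0.      0.      0.1237]
```

>>> {"api": "arm_command", "payload": {
  "steps": "1 -39 -11 -9.5 0 0 0.1237; 1 -40 -6 -9.5 0 0 0.1237; 1 -41 -1 -9.5 0 0 0.1237; 1 -40.5 4 -9.5 0 0 0.1237; 1 -39.6 9 -9.5 0 0 0.1237; 1 -38 14 -9.5 0 0 0.1237; 1 -36 18.6 -9.5 0 0 0.1237; 1 -33.6 23 -9.5 0 0 0.1237; 1 -30.6 27 -9.5 0 0 0.1237; 1 -27 30.4 -9.5 0 0 0.1237; 1 0 0 0 0 0 0; 1 0 0 0 0 0 0"
}}

```text
t: 2.6
position: [0.539, 0.3604, 0.3002]
eef_rot: [-0.0, 0.707, 0.708, -0.0]
force: [0.2, 1.2, -0.1]
grip_width: 0.0942
```

Run:
```python
from h import *
im,E,K=wcam();np.savez('w1.npz',E=E,K=K);cv2.imwrite('pics/w1.png',im[:,:,::-1]);p,R,s=pose();print(s['t'],p,np.degrees(R.as_euler('xyz')),s['force'])
for th in ['stand','rail_mid','end_pad','rest_rod']:print(th,[(np.round(d['point'],3).tolist(),round(d['conf'],2)) for d in r.recognise('wrist',th)][:3])
plan([.475,-.09-.03,.33],down(90),9)
```

```text
2.65 [0.53861112 0.36069484 0.30012288] [-1.79958178e+02 -2.12344677e-03  9.01267767e+01] [-0.48794013  0.55291559 -0.13817512]
stand [([0.538, 0.332, 0.105], 0.63)]
rail_mid []
end_pad [([0.533, 0.332, 0.103], 0.78)]
rest_rod [([0.537, 0.333, 0.104], 0.72)]
[-53.4  -7.2  -3.3] [-0.     -0.      0.0002]
[-53.4  -7.2  -3.3] [-0.     -0.      0.0002]
[-53.4  -7.2  -3.3] [-0.     -0.      0.0002]
[-53.4  -7.2  -3.3] [-0.     -0.      0.0002]
[-53.4  -7.1  -3.3] [-0.     -0.      0.0002]
[-53.4  -7.1  -3.3] [-0.     -0.      0.0002]
[-53.4  -7.1  -3.3] [-0.     -0.      0.0002]
[-53.4  -7.1  -3.3] [-0.     -0.      0.0002]
[-53.4  -7.1  -3.3] [-0.     -0.      0.0002]
```

View pics/w1.png

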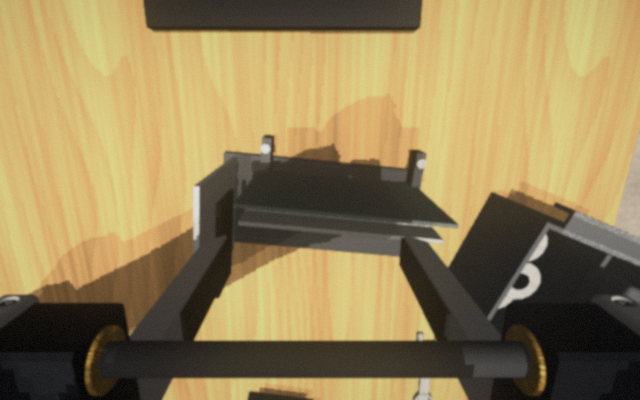

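The wrist view shows the stand from its back. The panel's top edge runs (238,205)–(457,226), the rail runs about (238,237)–(443,240), and the end plate is on the left at (197–235, 155–240). I'll enlarge this area.

Run:
```python
import cv2,numpy as np
im=cv2.imread('pics/w1.png')[145:265,185:465]
im=np.clip((im/255.)**0.5*255,0,255).astype(np.uint8)
cv2.imwrite('pics/w1c.png',cv2.resize(im,(784,336),interpolation=cv2.INTER_CUBIC))
t=cv2.imread('pics/top0.png')[150:275,180:270];t=np.clip((t/255.)**0.6*255,0,255).astype(np.uint8)
cv2.imwrite('pics/t0c.png',cv2.resize(t,(432,600),interpolation=cv2.INTER_CUBIC))
```

```text
(no output)
```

View pics/w1c.png

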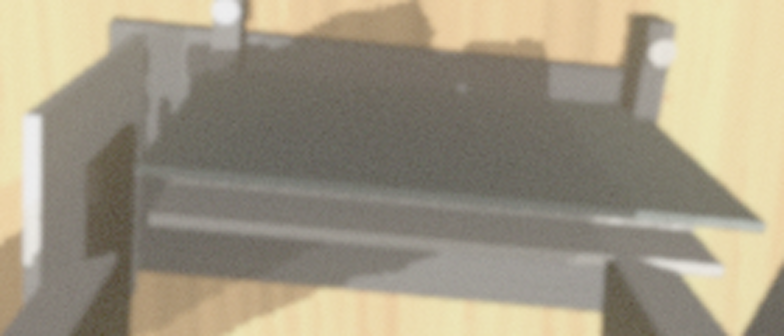

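View pics/t0c.png

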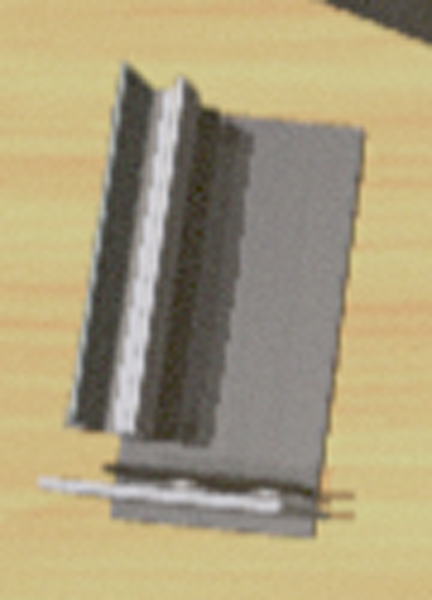

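>>> {"api": "arm_command", "payload": {
  "steps": "1 -53 -7 -3 0 0 0; 1 -53 -7 -3 0 0 0; 1 -53 -7 -3 0 0 0; 1 -53 -7 -3 0 0 0; 1 -53 -7 -3 0 0 0; 1 -53 -7 -3 0 0 0; 1 -53 -7 -3 0 0 0; 1 -53 -7 -3 0 0 0; 1 -20 -7 -3 0 0 0; 1 0 0 0 0 0 0; 1 0 0 0 0 0 0"
}}

```text
t: 4.22
position: [0.4767, -0.0826, 0.3273]
eef_rot: [-0.0, 0.706, 0.708, 0.0]
force: [0.6, -0.1, 0.6]
grip_width: 0.0943
```

Run:
```python
from h import *
im,E,K=wcam();np.savez('w2.npz',E=E,K=K);cv2.imwrite('pics/w2.png',im[:,:,::-1]);p,R,s=pose();print(s['t'],p,np.degrees(R.as_euler('xyz')),s['force'])
for th in ['bin_center','bin_grip','bin_lip']:print(th,[(np.round(d['point'],3).tolist(),round(d['conf'],2)) for d in r.recognise('wrist',th)][:3])
```

```text
4.275 [ 0.47677608 -0.08258848  0.32729262] [-1.79982388e+02  3.54877900e-03  9.01345775e+01] [-0.63469973  0.3777744  -0.43294469]
bin_center [([0.265, -0.21, 0.096], 0.76), ([0.477, -0.09, 0.062], 0.66)]
bin_grip [([0.273, -0.215, 0.097], 0.74), ([0.476, -0.093, 0.066], 0.72)]
bin_lip [([0.266, -0.214, 0.094], 0.8), ([0.474, -0.094, 0.067], 0.58), ([0.714, 0.019, 0.008], 0.48)]
```

View pics/w2.png

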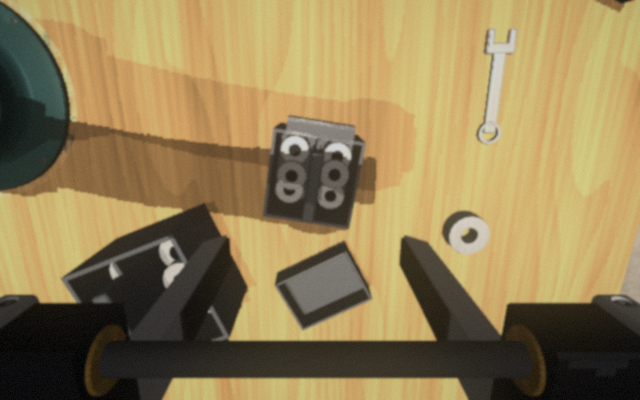

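In the wrist view the small bin's rim corners are at about (277,127), (364,143), (349,230) and (263,217). Its grip bar runs from about (320,140) to (308,222), and the lip is on the +y side.

Run:
```python
from h import *
d=np.load('w1.npz');E,K=d['E'],d['K'];Et,Kt=cam('top')
f=lambda x,y:(185+x/2.8,145+y/2.8)
g=lambda x,y:(180+x/4.8,150+y/4.8)
def seg(n,a,b,z,E,K,m):
    A=px2w(*m(*a),z,E,K);B=px2w(*m(*b),z,E,K);v=A-B
    print(n,np.round(A,4)[:2],np.round(B,4)[:2],'len',round(np.linalg.norm(v),4),'az',round(np.degrees(np.arctan2(v[1],v[0])),2))
seg('rail front w (far,near)',(721,273),(150,225),.15,E,K,f)
seg('panel top w',(762,228),(145,175),.175,E,K,f)
seg('rail front t',(187,92),(136,435),.15,Et,Kt,g)
seg('panel top front t',(127,65),(72,428),.175,Et,Kt,g)
seg('base front edge t',(363,130),(314,535),.01,Et,Kt,g)
seg('base end edge t',(112,518),(314,535),.01,Et,Kt,g)
seg('endplate top t',(38,484),(280,505),.17,Et,Kt,g)
seg('endplate top w',(33,113),(30,290),.17,E,K,f)
im=cv2.imread('pics/w2.png')[100:245,245:385]
im=np.clip((im/255.)**0.5*255,0,255).astype(np.uint8)
cv2.imwrite('pics/w2c.png',cv2.resize(im,None,fx=4,fy=4,interpolation=cv2.INTER_CUBIC))
```

```text
rail front w (far,near) [0.6685 0.3009] [0.4629 0.3192] len 0.2064 az -5.09
panel top w [0.6706 0.3279] [0.4681 0.346 ] len 0.2033 az -5.13
rail front t [0.6571 0.2939] [0.4571 0.3143] len 0.2011 az -5.82
panel top front t [0.6664 0.3224] [0.459 0.343] len 0.2084 az -5.67
base front edge t [0.668  0.2129] [0.4044 0.2367] len 0.2647 az -5.16
base end edge t [0.415  0.3649] [0.4044 0.2367] len 0.1286 az 85.26
endplate top t [0.4284 0.3617] [0.417  0.2277] len 0.1344 az 85.11
endplate top w [0.4319 0.3655] [0.425 0.303] len 0.0628 az 83.67
```

View pics/w2c.png

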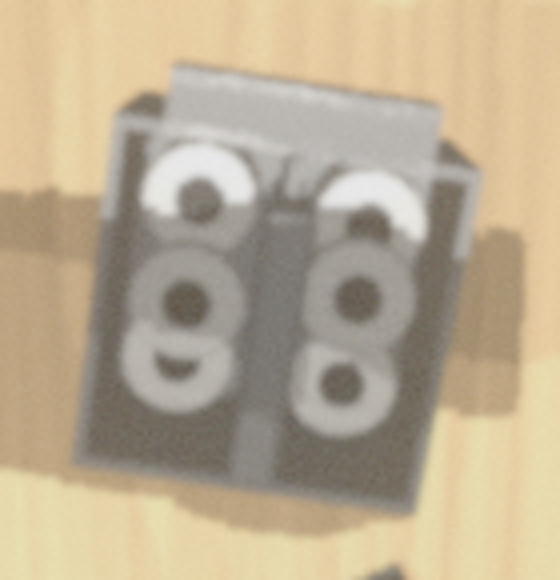

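Run:
```python
from h import *
d=np.load('w2.npz');E,K=d['E'],d['K']
f=lambda x,y:(245+x/4,100+y/4)
c=[px2w(*f(*p),.09,E,K) for p in [(118,118),(477,178),(412,508),(78,463)]]
for i in range(4):
    v=c[i]-c[(i+1)%4];print(np.round(c[i],4),round(np.linalg.norm(v),4),round(np.degrees(np.arctan2(v[1],v[0])),2))
print('centre',np.mean(c,0))
for z in(.13,):
  A=px2w(*f(290,212),z,E,K);B=px2w(*f(252,483),z,E,K);v=A-B;print('bar',A,B,np.linalg.norm(v),np.degrees(np.arctan2(v[1],v[0])),(A+B)/2)
L=[px2w(*f(*p),.092,E,K) for p in [(175,65),(440,105)]];v=L[1]-L[0];print('lip outer',L,np.mean(L,0),np.linalg.norm(v),np.degrees(np.arctan2(v[1],v[0])))
```

```text
[ 0.4297 -0.0374  0.09  ] 0.1069 170.67
[ 0.5351 -0.0548  0.09  ] 0.1053 81.09
[ 0.5188 -0.1588  0.09  ] 0.1061 -8.07
[ 0.4138 -0.1439  0.09  ] 0.1077 -98.48
centre [ 0.47434216 -0.09872037  0.09      ]
bar [ 0.47968274 -0.05854282  0.13      ] [ 0.46912003 -0.13592927  0.13      ] 0.07810399293024116 82.22755730573398 [ 0.47440138 -0.09723605  0.13      ]
lip outer [array([ 0.44674601, -0.02220522,  0.092     ]), array([ 0.52326561, -0.03341556,  0.092     ])] [ 0.48500581 -0.02781039  0.092     ] 0.0773364109520403 -8.334706377411496
```

>>> {"api": "arm_command", "payload": {
  "steps": "1 -15.4 -2.3 40 0 0 0.147; 1 0 0 50 0 0 0; 1 0 0 50 0 0 0; 1 0 0 40 0 0 0; 1 0 0 30 0 0 0; 1 0 0 19 0 0 0; 1 0 0 0 0 0 0; 1 0 0 0 0 0 0"
}}

```text
t: 5.42
position: [0.4746, -0.0994, 0.0992]
eef_rot: [0.0, 0.757, 0.653, 0.0]
force: [-0.2, 0.2, -0.3]
grip_width: 0.094
```

>>> {"api": "arm_command", "payload": {
  "steps": "0 0 0 0 0 0 0; 0 0 0 0 0 0 0; 0 0 0 0 0 0 0; 0 0 0 0 0 0 0; 0 0 0 0 0 0 0; 0 0 0 0 0 0 0; 0 0 0 0 0 0 0; 0 0 0 0 0 0 0",
  "force": 35
}}

```text
t: 6.42
position: [0.4742, -0.0996, 0.0985]
eef_rot: [0.0, 0.757, 0.653, -0.0]
force: [0.8, 0.3, 0.2]
grip_width: 0.0172
```

>>> {"api": "arm_command", "payload": {
  "steps": "0 0 0 0 0 0 0; 0 0 0 0 0 0 0; 0 0 0 -10 0 0 0; 0 0 0 -20 0 0 0; 0 0 0 -20 0 0 0; 0 0 0 -30 0 0 0; 0 0 0 0 0 0 0; 0 0 0 0 0 0 0"
}}

```text
t: 7.42
position: [0.4739, -0.0994, 0.1781]
eef_rot: [-0.0, 0.757, 0.653, -0.0]
force: [0.6, -0.1, -3.8]
grip_width: 0.0141
```

Run:
```python
from h import *
im,E,K=wcam();np.savez('w3.npz',E=E,K=K);cv2.imwrite('pics/w3.png',im[:,:,::-1]);p,R,s=pose();print(s['t'],p,np.degrees(R.as_euler('xyz')),s['force'],s['torque'],s['grip_width'])
```

```text
7.475 [ 0.47372344 -0.09940708  0.1777885 ] [-1.79942682e+02  1.15386589e-02  8.15843037e+01] [ 0.14068528 -0.92274684 -2.0885099 ] [0.00135834 0.09913637 0.0171279 ] 0.014029464672805287
```

View pics/w3.png

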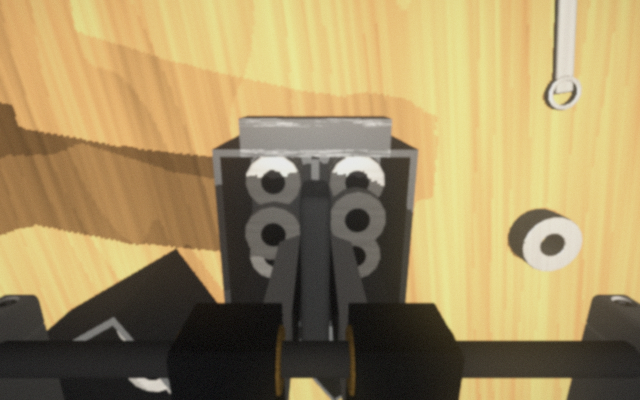

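The bin is held square: the bar is straight at u≈315, and the lip's outer edge is at v≈117 across u 240–390. Next I'll work out the lip offset in the tool frame and the approach in front of the rail.

```bash
cat >> h.py <<'E'
YS=84.9;a=np.radians(YS);XS=np.array([np.cos(a),np.sin(a),0]);YSV=np.array([-np.sin(a),np.cos(a),0])
RM=np.array([.5567,.3108,.15]) # rail_mid, true front
def tcp_for(xs,ys,zl,L=.0626): # lip at stand-frame (m), zl = lip height above rail top
    return RM+xs*XS+ys*YSV+np.array([0,0,zl+.0125])-L*XS
E
python3 - <<'E'
from h import *
d=np.load('w3.npz');E,K=d['E'],d['K'];p,R,s=pose()
for n,u,v,dz in [('lip outer top',315,117,-.0085),('lip outer corner L',240,118,-.0085),('R',390,118,-.0085),('rim back L',215,152,-.0085),('rim back R',416,152,-.0085)]:
    print(n,np.round(R.inv().apply(px2w(u,v,p[2]+dz,E,K)-p)*1000,1))
t=tcp_for(-.025,-.005,.035);print(t)
plan([*p[:2],.215],down(YS),2)
plan([*t[:2],.215],down(YS),9,start=(np.array([*p[:2],.215]),down(YS)))
E
```

```text
lip outer top [73.   0.5  8.5]
lip outer corner L [ 72.6 -38.8   8.5]
R [72.5 39.8  8.4]
rim back L [ 54.7 -53.3   8.5]
rim back R [54.6 54.8  8.4]
[0.55389306 0.22310233 0.1975    ]
[ -0.   -0.  -18.6] [-0.0005  0.0001 -0.0289]
[ -0.   -0.  -18.6] [-0.0005  0.0001 -0.0289]
[36.5  5.7  0. ] [0. 0. 0.]
[36.5  5.7  0. ] [0. 0. 0.]
[36.5  5.7  0. ] [0. 0. 0.]
[36.5  5.7  0. ] [0. 0. 0.]
[36.5  5.7  0. ] [0. 0. 0.]
[36.5  5.7  0. ] [0. 0. 0.]
[36.5  5.7  0. ] [0. 0. 0.]
[36.5  5.7  0. ] [0. 0. 0.]
[36.5  5.7  0. ] [0. 0. 0.]
```

>>> {"api": "arm_command", "payload": {
  "steps": "0 0 0 -18 0 0 -0.029; 0 0 0 -19 0 0 -0.029; 0 36.5 5.7 0 0 0 0; 0 36.5 5.7 0 0 0 0; 0 36.5 5.7 0 0 0 0; 0 36.5 5.7 0 0 0 0; 0 36.5 5.7 0 0 0 0; 0 36.5 5.7 0 0 0 0; 0 36.5 5.7 0 0 0 0; 0 36.5 5.7 0 0 0 0; 0 33 5.7 0 0 0 0; 0 0 0 0 0 0 0"
}}

```text
t: 8.98
position: [0.5536, 0.2219, 0.2137]
eef_rot: [-0.0, 0.737, 0.676, -0.001]
force: [0.3, -0.4, -3.2]
grip_width: 0.0136
```

Run:
```python
from h import *
im,E,K=wcam();np.savez('w4.npz',E=E,K=K);p,R,s=pose();print(s['t'],p,np.degrees(R.as_euler('xyz')),s['force'],s['torque'],s['grip_width'])
im=np.clip((im[:,:,::-1]/255.)**0.5*255,0,255).astype(np.uint8)
for n,z in(('rail',.15),):
  for y in(-.113,.095): print(n,y,w2px(RM+y*YSV,E,K))
cv2.imwrite('pics/w4.png',cv2.resize(im[20:220,150:540],None,fx=2,fy=2,interpolation=cv2.INTER_CUBIC))
```

```text
9.025 [0.55369613 0.22001237 0.21399097] [-1.79902929e+02  9.24499300e-02  8.49727932e+01] [-0.03900952 -0.64120753 -2.34228573] [-0.10825713  0.03834749  0.01019675] 0.013733144003347937
rail -0.113 [479.28510612  87.60435582]
rail 0.095 [163.74020995  86.87680828]
```

View pics/w4.png

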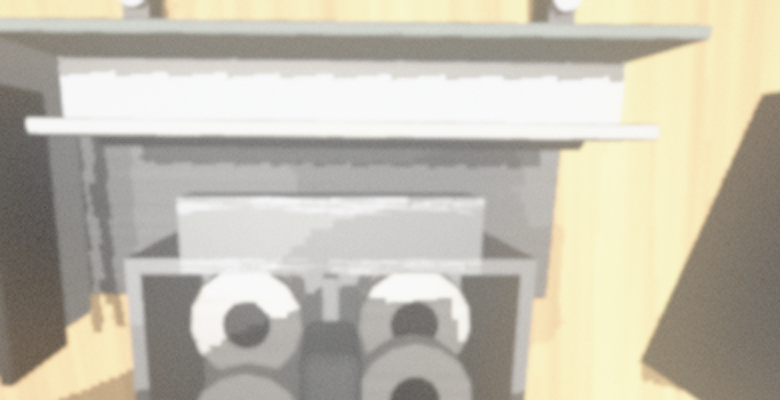

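The rail's front edge shows at pixels (163.5,86.5)–(479,89), and my estimate predicts (163.7,86.9)–(479.3,87.6). They agree to about 0.5 mm, so I'll go above the rail.

```bash
cat >> h.py <<'E'
def lipstate(L=.0628):
    p,R,s=pose();l=p+R.apply([L,0,.0125]);d=l-RM
    print('t',round(s['t'],2),'lip stand mm',np.round([d@XS*1e3,d@YSV*1e3,d[2]*1e3],1),'rot',np.round(np.degrees(R.as_euler('xyz')),2),'F_stand',np.round([np.array(s['force'])@XS,np.array(s['force'])@YSV,s['force'][2]],1),'w',round(s['grip_width'],4))
E
python3 - <<'E'
from h import *
lipstate()
E
```

```text
t 9.03 lip stand mm [-27.9  -5.   51.4] rot [-1.799e+02  9.000e-02  8.497e+01] F_stand [-0.6 -0.  -2.3] w 0.0137
```

>>> {"api": "arm_command", "payload": {
  "steps": "0 10 0 0 0 0 0; 0 12 0 0 0 0 0; 0 5 0 5 0 0 0; 0 0 0 10 0 0 0; 0 0 0 8 0 0 0; 0 0 0 4 0 0 0; 0 0 0 0 0 0 0; 0 0 0 0 0 0 0; 0 0 0 0 0 0 0"
}}

```text
t: 10.15
position: [0.5567, 0.2465, 0.1887]
eef_rot: [0.0, 0.738, 0.675, 0.0]
force: [-0.4, -0.6, -2.2]
grip_width: 0.014
```

Run:
```python
from h import *
lipstate()
im,E,K=wcam();np.savez('w5.npz',E=E,K=K)
im=np.clip((im[:,:,::-1]/255.)**0.5*255,0,255).astype(np.uint8)
for y in(-.113,.095): print(y,w2px(RM+y*YSV,E,K))
cv2.imwrite('pics/w5.png',cv2.resize(im[60:200,150:500],None,fx=2.2,fy=2.2,interpolation=cv2.INTER_CUBIC))
```

```text
t 10.15 lip stand mm [-1.2 -5.7 26.3] rot [ 1.7998e+02 -1.0000e-02  8.4900e+01] F_stand [-0.6  0.3 -2.2] w 0.014
-0.113 [489.81405809 128.82953416]
0.095 [149.73060484 129.18178404]
```

View pics/w5.png

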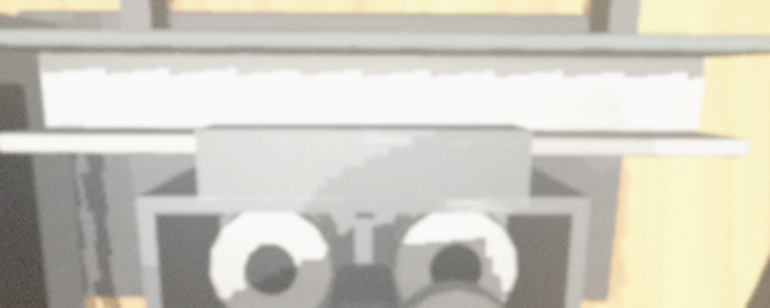

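The rail front shows at v≈128.6 on the left and 130.9 on the right, against a prediction of 129. That makes the front about 0.5 mm nearer, with about 0.4° of yaw. I'll correct for both and lower slowly.

>>> {"api": "arm_command", "payload": {
  "steps": "0 2 0 0 0 0 0.007; 0 0 0 0 0 0 0; 0 0 0 3 0 0 0; 0 0 0 3 0 0 0; 0 0 0 3 0 0 0; 0 0 0 2 0 0 0; 0 0 0 0 0 0 0; 0 0 0 0 0 0 0"
}}

```text
t: 11.2
position: [0.5568, 0.2485, 0.1775]
eef_rot: [0.0, 0.74, 0.672, 0.0]
force: [-0.2, -0.5, -3.0]
grip_width: 0.0139
```

```bash
python3 -c "
from h import *
lipstate()"
```

```text
t 11.2 lip stand mm [ 0.8 -6.1 15. ] rot [179.99   0.    84.5 ] F_stand [-0.5  0.1 -3. ] w 0.0139
```

>>> {"api": "arm_command", "payload": {
  "steps": "0 0 0 3 0 0 0; 0 0 0 3 0 0 0; 0 0 0 3 0 0 0; 0 0 0 2 0 0 0; 0 0 0 0 0 0 0; 0 0 0 0 0 0 0"
}}

```text
t: 11.95
position: [0.5568, 0.2485, 0.1665]
eef_rot: [0.0, 0.74, 0.672, 0.0]
force: [-0.4, -0.4, -2.2]
grip_width: 0.0135
```

```bash
python3 -c "
from h import *
lipstate()"
```

```text
t 11.95 lip stand mm [ 0.7 -6.1  4. ] rot [180.    0.   84.5] F_stand [-0.4  0.4 -2.2] w 0.0135
```

>>> {"api": "arm_command", "payload": {
  "steps": "0 0 0 1 0 0 0; 0 0 0 1 0 0 0; 0 0 0 1 0 0 0; 0 0 0 0 0 0 0; 0 0 0 0 0 0 0"
}}

```text
t: 12.58
position: [0.5568, 0.2485, 0.1635]
eef_rot: [0.0, 0.74, 0.672, -0.0]
force: [-0.1, 0.6, -2.7]
grip_width: 0.0137
```

>>> {"api": "arm_command", "payload": {
  "steps": "0 0 0 0.5 0 0 0; 0 0 0 0 0 0 0; 0 0 0 0 0 0 0"
}}

```text
t: 12.95
position: [0.5568, 0.2485, 0.163]
eef_rot: [0.0, 0.74, 0.672, 0.0]
force: [1.6, 0.4, -2.0]
grip_width: 0.0141
```

>>> {"api": "arm_command", "payload": {
  "steps": "0 0 0 0.5 0 0 0; 0 0 0 0 0 0 0; 0 0 0 0 0 0 0"
}}

```text
t: 13.32
position: [0.5568, 0.2485, 0.1625]
eef_rot: [0.0, 0.74, 0.672, -0.0]
force: [-0.6, -0.9, -3.2]
grip_width: 0.0138
```

>>> {"api": "arm_command", "payload": {
  "steps": "0 0 0 0.5 0 0 0; 0 0 0 0 0 0 0; 0 0 0 0 0 0 0"
}}

```text
t: 13.7
position: [0.5568, 0.2485, 0.1621]
eef_rot: [0.0, 0.74, 0.672, 0.0]
force: [-1.7, -1.7, 2.1]
grip_width: 0.0138
```

>>> {"api": "arm_command", "payload": {
  "steps": "0 0 0 0.5 0 0 0; 0 0 0 0 0 0 0; 0 0 0 0 0 0 0"
}}

```text
t: 14.08
position: [0.5569, 0.2483, 0.1618]
eef_rot: [0.0, 0.74, 0.672, 0.0]
force: [-3.0, -2.4, 5.5]
grip_width: 0.0137
```

>>> {"api": "arm_command", "payload": {
  "steps": "0 0 0 0.3 0 0 0; 0 0 0 0 0 0 0; 0 0 0 0 0 0 0"
}}

```text
t: 14.45
position: [0.557, 0.2482, 0.1616]
eef_rot: [0.0, 0.74, 0.672, 0.0]
force: [-3.1, -4.7, 6.9]
grip_width: 0.0138
```

The lip has caught: contact came at TCP z 0.1622 against a predicted 0.1625. I'll ease the load and slide towards the pad, which is along tool -y.

>>> {"api": "arm_command", "payload": {
  "steps": "0 0 0 -0.8 0 0 0; 0 0 0 0 0 0 0; 0 0 -2 0 0 0 0; 0 0 -4 0 0 0 0; 0 0 -4 0 0 0 0; 0 0 -4 0 0 0 0; 0 0 -4 0 0 0 0; 0 0 -4 0 0 0 0; 0 0 -4 0 0 0 0; 0 0 -4 0 0 0 0; 0 0 0 0 0 0 0; 0 0 0 0 0 0 0"
}}

```text
t: 15.95
position: [0.527, 0.2514, 0.162]
eef_rot: [0.0, 0.74, 0.672, 0.0]
force: [-0.2, 0.1, -3.2]
grip_width: 0.0138
```

```bash
python3 -c "
from h import *
lipstate()"
```

```text
t 15.95 lip stand mm [ 0.9 23.9 -0.5] rot [179.99   0.    84.5 ] F_stand [ 0.1  0.2 -3.2] w 0.0138
```

>>> {"api": "arm_command", "payload": {
  "steps": "0 0 -3 0.3 0 0 0; 0 0 -3 0 0 0 0; 0 0 -3 0 0 0 0; 0 0 -3 0 0 0 0; 0 0 -3 0 0 0 0; 0 0 -2 0 0 0 0; 0 0 -2 0 0 0 0; 0 0 0 0 0 0 0; 0 0 0 0 0 0 0"
}}

```text
t: 17.08
position: [0.5079, 0.2532, 0.1617]
eef_rot: [-0.0, 0.74, 0.672, -0.0]
force: [-0.2, -0.4, 1.6]
grip_width: 0.0139
```

Run:
```python
from h import *
lipstate()
im,E,K=wcam();np.savez('w6.npz',E=E,K=K)
im=np.clip((im[:,:,::-1]/255.)**0.5*255,0,255).astype(np.uint8)
cv2.imwrite('pics/w6.png',cv2.resize(im[60:340,100:400],None,fx=2.1,fy=2.1,interpolation=cv2.INTER_CUBIC))
```

```text
t 17.07 lip stand mm [ 1.1 43.  -0.8] rot [-179.99    0.     84.5 ] F_stand [-0.4  0.2  1.6] w 0.0139
```

View pics/w6.png

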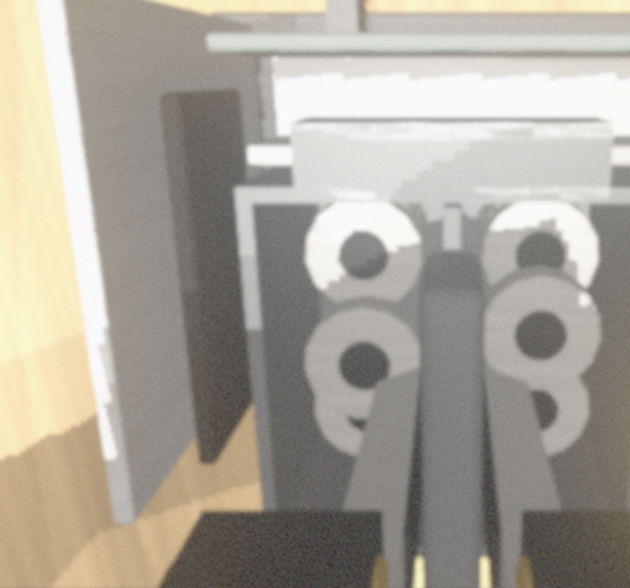

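Run:
```python
from h import *
d=np.load('w6.npz');E,K=d['E'],d['K']
a=np.radians(84.5);X=np.array([np.cos(a),np.sin(a),0]);Y=np.array([-np.sin(a),np.cos(a),0])
for u,v in((163,95),(180,270),(203,463)):
    P=px2w(100+u/2.1,60+v/2.1,.14,E,K)-RM;print(P@X,P@Y)
P=px2w(100+237/2.1,60+195/2.1,.154,E,K)-RM;print('rim corner',P@X,P@Y)
```

```text
0.016598835981229586 0.1187284435354672
-0.03111118763097822 0.1192516015983242
-0.09203609112635511 0.11862084572313457
rim corner -0.0076709987447531255 0.09731658612334673
```

The pad face measures about y = 119 mm and the bin's side about 98, so contact should come at lip y≈64.

>>> {"api": "arm_command", "payload": {
  "steps": "0 0 -3 -0.2 0 0 0; 0 0 -3 0 0 0 0; 0 0 -3 0 0 0 0; 0 0 -3 0 0 0 0; 0 0 -3 0 0 0 0; 0 0 -2 0 0 0 0; 0 0 0 0 0 0 0; 0 0 0 0 0 0 0; 0 0 0 0 0 0 0"
}}

```text
t: 18.25
position: [0.491, 0.2548, 0.1618]
eef_rot: [-0.0, 0.74, 0.672, -0.0]
force: [-1.0, -0.7, -1.8]
grip_width: 0.014
```

>>> {"api": "arm_command", "payload": {
  "steps": "0 0 -1 0 0 0 0; 0 0 -1 0 0 0 0; 0 0 0 0 0 0 0; 0 0 0 0 0 0 0"
}}

```text
t: 18.75
position: [0.489, 0.255, 0.1618]
eef_rot: [0.0, 0.74, 0.672, -0.0]
force: [0.4, 0.4, -2.5]
grip_width: 0.014
```

>>> {"api": "arm_command", "payload": {
  "steps": "0 0 -1 0 0 0 0; 0 0 -1 0 0 0 0; 0 0 0 0 0 0 0; 0 0 0 0 0 0 0"
}}

```text
t: 19.25
position: [0.4871, 0.2552, 0.1619]
eef_rot: [0.0, 0.74, 0.672, -0.0]
force: [1.1, -0.4, -2.7]
grip_width: 0.0135
```

>>> {"api": "arm_command", "payload": {
  "steps": "0 0 -1 0 0 0 0; 0 0 -1 0 0 0 0; 0 0 0 0 0 0 0; 0 0 0 0 0 0 0"
}}

```text
t: 19.75
position: [0.4853, 0.2553, 0.1619]
eef_rot: [0.0, 0.74, 0.672, 0.0]
force: [3.1, -0.2, -2.9]
grip_width: 0.014
```

```bash
python3 -c "
from h import *
lipstate()"
```

```text
t 19.75 lip stand mm [ 1.2 65.7 -0.6] rot [179.98   0.    84.49] F_stand [ 0.1 -3.1 -2.9] w 0.014
```

>>> {"api": "arm_command", "payload": {
  "steps": "0 0 -0.5 0 0 0 0; 0 0 0 0 0 0 0; 0 0 0 0 0 0 0"
}}

```text
t: 20.12
position: [0.4852, 0.2554, 0.162]
eef_rot: [0.0, 0.74, 0.672, 0.0]
force: [6.4, -0.4, -4.6]
grip_width: 0.0136
```

Run:
```python
from h import *
f=[]
for i in range(8):
    im=r.camera('wrist');s=r.read_state();f.append(np.array(s['force']))
print(np.mean(f,0),np.std(f,0)/8**.5,np.mean(f,0)@YSV);lipstate()
```

```text
[ 6.41026516 -0.24027811 -4.99526114] [0.16501185 0.14413453 0.08263609] -6.406246691046982
t 20.52 lip stand mm [ 1.2 65.8 -0.5] rot [ 1.7993e+02 -1.0000e-02  8.4490e+01] F_stand [ 0.5 -7.2 -5.2] w 0.014
```

>>> {"api": "arm_command", "payload": {
  "steps": "0 0 1.2 0 0 0 0; 0 0 0 0 0 0 0; 0 0 0 0 0 0 0"
}}

```text
t: 20.9
position: [0.4857, 0.2553, 0.1619]
eef_rot: [-0.0, 0.74, 0.672, -0.0]
force: [1.6, -0.1, -1.5]
grip_width: 0.0138
```

```bash
cat > avg.py <<'E'
from h import *
f=[]
for i in range(10):
    im=r.camera('wrist');s=r.read_state();f.append(np.array(s['force']))
print(np.mean(f,0),'Fy',np.mean(f,0)@YSV,'+-',np.std(np.array(f)@YSV)/10**.5);lipstate()
E
python3 avg.py
```

```text
[ 0.94783496 -0.41848058 -2.0951762 ] Fy -0.9812830760854279 +- 0.11812622496280144
t 21.4 lip stand mm [ 1.2 65.3 -0.6] rot [1.80e+02 1.00e-02 8.45e+01] F_stand [-0.2 -1.3 -2.2] w 0.0137
```

>>> {"api": "arm_command", "payload": {
  "steps": "0 0 2 0 0 0 0; 0 0 0 0 0 0 0; 0 0 0 0 0 0 0"
}}

```text
t: 21.78
position: [0.4878, 0.2551, 0.1618]
eef_rot: [0.0, 0.74, 0.672, -0.0]
force: [1.1, -0.1, -2.8]
grip_width: 0.0135
```

```bash
python3 avg.py
```

```text
[ 0.75896408 -0.16173318 -2.73815825] Fy -0.7703365456863273 +- 0.1097696527307085
t 22.27 lip stand mm [ 1.2 63.3 -0.6] rot [180.    0.   84.5] F_stand [-0.5 -0.6 -2.2] w 0.0138
```

The force falls to about 0.8 N at y = 63.3, which is soft-spring level with the pad well pressed. I'll ease back slightly, let the weight onto the rail, and release with only a partial opening.

>>> {"api": "arm_command", "payload": {
  "steps": "0 0 0.6 0.5 0 0 0; 0 0 0 0 0 0 0; 0 0 0 0 0 0 0; 0.3 0 0 0 0 0 0; 0.3 0 0 0 0 0 0; 0.3 0 0 0 0 0 0; 0.3 0 0 0 0 0 0; 0.3 0 0 0 0 0 0"
}}

```text
t: 23.28
position: [0.4884, 0.2551, 0.1614]
eef_rot: [0.0, 0.74, 0.672, 0.0]
force: [0.1, -0.6, 0.2]
grip_width: 0.0279
```

```bash
python3 avg.py
```

```text
[ 0.00457546 -0.07923846 -0.07838651] Fy -0.011601188733271043 +- 0.14774298437538547
t 23.77 lip stand mm [ 1.2 62.7 -1.1] rot [180.    0.   84.5] F_stand [-0.2  0.2  0.6] w 0.0278
```

>>> {"api": "arm_command", "payload": {
  "steps": "0.3 0 0 -5 0 0 0; 0.3 0 0 -10 0 0 0; 0.3 0 0 -15 0 0 0; 0.3 0 0 -20 0 0 0; 0.3 0 0 -25 0 0 0; 0.3 0 0 0 0 0 0; 0.3 0 0 0 0 0 0"
}}

```text
t: 24.65
position: [0.4882, 0.2551, 0.2365]
eef_rot: [-0.0, 0.74, 0.672, 0.0]
force: [-0.8, 0.1, -0.2]
grip_width: 0.0282
```

Run:
```python
from h import *
lipstate()
im,E,K=wcam();np.savez('w7.npz',E=E,K=K)
im=np.clip((im[:,:,::-1]/255.)**0.5*255,0,255).astype(np.uint8)
t=r.camera('side');t=np.clip((t[:,:,::-1]/255.)**0.6*255,0,255).astype(np.uint8)[160:340,370:500]
a=cv2.resize(im[60:340,120:400],(480,480),interpolation=cv2.INTER_CUBIC);b=cv2.resize(t,(320,443),interpolation=cv2.INTER_CUBIC)
o=np.zeros((480,800,3),np.uint8);o[:,:480]=a;o[:443,480:]=b
cv2.imwrite('pics/w7.png',o)
for c in('top','side'):
  for th in('tray_center','roller_center','wrench'):
    if c=='top':r.camera('top') if th=='tray_center' else 0
    print(c,th,[(np.round(d['point'],3).tolist(),round(d['conf'],2)) for d in r.recognise(c,th)][:1])
```

```text
t 24.65 lip stand mm [ 1.2 62.8 74. ] rot [ 1.800e+02 -1.000e-02  8.451e+01] F_stand [-0.   0.8 -0.2] w 0.0282
top tray_center [([0.488, -0.289, 0.008], 0.68)]
top roller_center [([0.703, -0.196, 0.026], 0.67)]
top wrench [([0.719, 0.019, 0.01], 0.72)]
side tray_center [([0.483, -0.289, 0.01], 0.59)]
side roller_center [([0.7, -0.192, 0.026], 0.79)]
side wrench [([0.721, 0.021, 0.008], 0.82)]
```

View pics/w7.png

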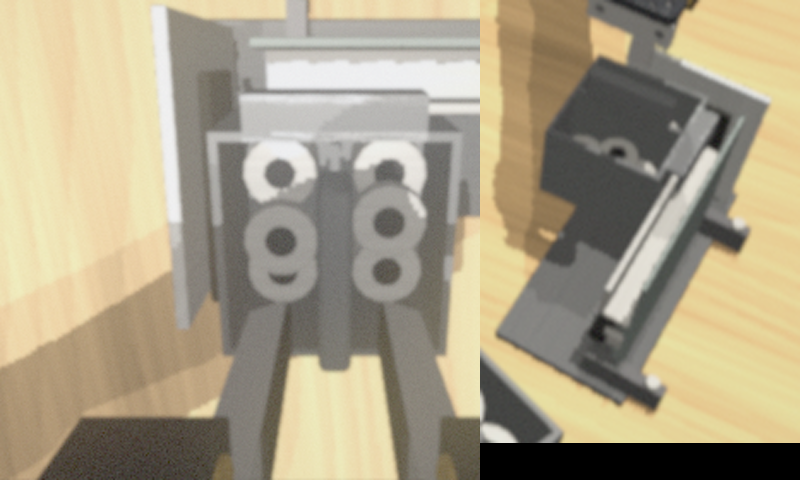

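Run:
```python
from h import *
d=np.load('w7.npz');E,K=d['E'],d['K'];k=280/480
a=np.radians(84.5);X=np.array([np.cos(a),np.sin(a),0]);Y=np.array([-np.sin(a),np.cos(a),0])
for n,u,v,z in(('rimBL',208,135,.154),('rimBR',463,132,.154),('lipL',240,95,.154),('lipR',428,93,.154),('barfar',336,175,.194),('barnear',335,368,.194),('padtop back',197,72,.14),('padtop front',212,300,.14)):
    P=px2w(120+u*k,60+v*k,z,E,K)-RM;print(n,np.round([P@X*1e3,P@Y*1e3],1))
```

```text
rimBL [ -9.1 117. ]
rimBR [-7.9  7.1]
lipL [  7.7 102.4]
lipR [ 8.5 22.8]
barfar [-19.1  61.8]
barnear [-99.2  62.2]
padtop back [ 16.9 123.1]
padtop front [-91.3 122.8]
```

```bash
python3 -c "
from h import *
lipstate();print(r.close_job())"
```

```text
t 25.1 lip stand mm [ 1.2 62.7 73.7] rot [-1.7999e+02  1.0000e-02  8.4500e+01] F_stand [-0.4  0.3  0.7] w 0.028
the job is handed in; nothing more can be done
None
```

The small bin now hangs by its lip on the rail, resting against the end pad, and I handed the job in at 25.1 s. There was no verdict from the system, so this rests on my own checks.

I picked the bin up by its grip and hooked the lip over the rail's middle, at about y = -6 mm. The lip touched at a tool height of 162.2 mm, against 162.5 predicted. I then slid it to the firm stop of the pad, eased back about 3 mm, opened the gripper only part-way and raised it clear.

- **Bin:** in the last wrist picture it hangs square, with its mid-plane at y ≈ 62 mm. It moved at most about 0.5 mm on release.
- **Pad:** I judge it is pressed in by about 3 mm, because the push was about 0.8 N just before I let go. I did not read the pad's travel directly.
- **Forces:** the largest I read was about 7 N. After release the tool force was about zero.
- **Bystanders:** the tray, roller and wrench were recognised within about 4 mm of where they started.

**Disagreement:** the pictures put first contact with the pad at y ≈ 64 mm, while the forces suggest about 59.5 mm. The last picture also measured the pad face about 6 mm beyond the bin's side. I trusted the forces, and the edge I picked out in the pictures was uncertain.

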